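# Lock a watch carrier with its wedge

### The arm

A 6-joint arm with a two-finger parallel gripper is mounted at the origin on the work surface. World frame = base frame: x ahead of the robot, y to its left, z up, the work surface at z = 0. Lengths are in m, angles in rad, forces in N, time in s.
With the tool pointing down it reaches from about 0.35 to 0.775 m from the base axis. Payload 7.3 kg.
Tool frame: the origin (TCP) lies on the centre line of the jaws, within the pads' length; the fingertips stand 11 mm ahead of it and the grasp point (between the pads) lies 8 mm behind it; y points along the fingers, z is the direction in which the jaws open and shut, and the axes are right-handed (so a half turn about y gives the same grasp; the last joint's range is limited). The gripper opens to 92 mm and grips with 3 to 60 N. Pads are 19 mm wide; open, the fingers measure 130 mm over their backs; the gripper's body (75 mm by 190 mm) begins 47 mm behind the grasp point.
Start: joints at [-0.146, 0.342, 1.524, -0, 1.275, -0.146], TCP at [0.525, 0, 0.238] pointing down, gripper open.
Joint ranges: [-2.53, 2.53], [-0.77, 2.02], [0.04, 2.7], [-1, 4.14], [0.28, 2.66], [-3.11, 3.11]. Speed limits (rad/s): [2.57, 2.57, 3.14, 3.14, 3.14, 3.14].

### API

Orientations are given as [roll, pitch, yaw] about the fixed x, y, z axes, in that order (R = Rz(yaw) Ry(pitch) Rx(roll)).
In Python, from cell import robot, cams gives the robot as it stands.
- The arm moves only by the tool apply_moves, never from a script. Its argument "plan" is a list of rows, each a list of 7 numbers: the shift along the tool's x, y, z in m, then the turn, a rotation vector about the tool's x, y, z in degrees, then the gripper command: -1 is fully open, 1 is shut, values between are in proportion. A call has exactly 5 rows; each row is the pose to reach, as a shift and turn from the pose commanded when the call began, along the tool's axes at that moment; what a row does not reach only later rows make up. A row lasts 1/8 s, in which the tool goes at most 62.5 mm and 10.7 degrees, less where a joint would pass 70% of its speed; a pose out of reach is approached as far as the arm can. A call with a gripper value outside its range is refused whole. The fingers move at their own pace and stop on an object; "squeeze" is the grip in N (left out, the last holds). Time passes only in rows, so rows that repeat a pose let the fingers close, or fill a call up. It gives the time, the measured TCP pose, the force and the opening at its end, in the units of the state.
- robot.observe(): the state, without advancing time (a new reading comes with each control period).
- cams.read_camera(name): name is "scene" or "side" or "wrist"; returns the picture (420x560x3 uint8, blue, green, red); there is no depth.
- cams.calibration(name): a dict with "fx", "fy", "cx", "cy" (pixels), "extrinsics" (4x4, takes a point from world to camera coordinates); the wrist camera has in their place "T_tool_cam" (4x4, takes a point from camera to tool coordinates, whose origin is the TCP and whose axes are the tool frame's). Camera axes: x right, y up, looking along -z (the intrinsics and any distortion apply to the point x, -y, -z); pixel columns grow to the right and rows downward; lengths in m; the calibration is good to about 2 mm. A picture is of the moment at which its call begins: read the wrist's pose just before it. calibration takes no time and is no camera call.
- robot.hand_in(): hands the job in, once; it reports no verdict.
The state is a dict: "time": time; "qpos": joint angles; "qvel": joint speeds; "joint_efforts": joint torques, N m; "tool_pos": TCP position; "tool_rot": TCP orientation; "contact_force": force on the tool from outside, world axes, zero at the start; "torque": the same for the moment, N m; "opening": finger opening in m.
Only numpy, scipy, OpenCV 4.12 (cv2) and the standard library are available. Lean on these libraries where they do the work, as an engineer would, in place of code of your own. Each camera call takes 0.05 s, during which the arm holds its last target. There are 200 camera calls.

### The job

Lock the watch carrier in its bench fixture: take the tapered wedge out of the wooden stand, stand it loosely, thin end down, in the slot between the carrier and the jaw with its sloping face against the jaw, and let go of it. Then tap or press it down from the top with closed fingers until it is firmly tight and the carrier can no longer shift, but do not force it further. Do not push on the carrier or the watch, and leave the other things where they are.

Things in the scene. Friction and masses are not known exactly. Their poses are not given: they have to be found in the camera images.
- wedge: aluminium wedge, 0.05 kg, thin end down in one of the stand's three sockets. 95 mm tall (z up), 20 wide (x, parallel sides: grip these). Thickness along y: 4 mm at the tip (its lowest 6 mm a thinner nose), 1 mm more per 10 mm of height. +y face upright at y = +2 mm; -y face slopes from -2 mm at the tip to -11 mm near the top. Top 10 mm: head 20 x 20 mm (y -12 to +8). Origin: middle of the tip's underside
- wedge_top (a point): middle of the flat top of the wedge's head, where to tap: 95 mm above the tip and 2 mm to -y of the wedge's origin
- wedge_slope (a point): point on the wedge's sloping face (the one to go against the jaw), 45 mm above the tip, 6.5 mm to -y of the wedge's origin
- fixture: dark steel fixture bolted to the bench: base plate 110 (x) x 130 (y) x 10 mm, a fence along +y (top at z = 62 mm) and before it a stiffly sprung steel pad (inner face at y = +40 mm, gives 1 mm per 150 N). Two low stops hold the carrier along x. Origin: under the plate's centre, at bench height. Turned up to 0.35 rad
- slot (a point): middle of the slot's mouth, fixed in the fixture frame at x 0, y -10 mm, z 68 mm (level with the jaw's top); put the wedge's origin here or 0.5 mm to -y; if its tip catches on an edge, lift and try 1.5 to 3 mm to either side along y. The slot lies between the carrier (+y side) and the jaw (-y side), 26 mm wide along x
- jaw: steel jaw on the fixture's -y side, 76 mm long (x), top 68 mm over the bench, bolted anywhere in a 1.8 mm range along y, so the wedge's final depth is not known beforehand (tight with its tip 28 to 54 mm below the jaw's top). In its middle a 26 mm wide slot, its back wall sloping like the wedge. Origin: on the base plate, below that wall's top edge
- carrier: aluminium block 60 (x) x 46 (y) x 46 mm, 0.25 kg, with a 36 mm steel watch on top (to 64 mm over the bench), loose on the fixture's plate, 0.4 to 1 mm off the pad. The wedge first slides it to the pad (1 to 3 N), then the force rises within some mm: a downward push of 12 to 18 N makes it tight and it stays so by friction; under 9 N is too little, over 22 N too much. Origin: underside centre
- stand: wooden block 56 (x) x 170 (y) x 32 mm fixed to the bench, three sockets 56 mm apart along y, each 24 (x) x 8.5 (y) and 25 deep, holding the wedge, a plain bar and a round punch in any order; their x axes lie along the stand's. Origin: under its centre
- key: plain parallel aluminium bar, 20 x 7 mm and 70 tall, no head, standing in one of the stand's sockets; not the wedge; origin under its centre. Bystander, stays put
- punch: slim round aluminium punch 94 tall, 8 mm shaft, round 18 mm head, standing in one of the stand's sockets; origin under its centre. Bystander, stays put
- loupe: black eye loupe, 38 mm across, 34 tall. Bystander
- driver_a: red-handled screwdriver, 150 long, lying. Bystander
- driver_b: dark-handled screwdriver, 130 long, lying. Bystander
- jar: small clear jar with blue cap, 40 mm across, 40 tall. Bystander
- dish: white dish, 76 mm across, 18 tall. Bystander
- tweezers: steel tweezers, 120 long, lying. Bystander
- oiler: small amber bottle, 28 mm across, 70 tall. Bystander
- pliers: red-handled pliers, 135 long, lying. Bystander
There are look-alikes about, which are no part of the job. Leave any pink, purple or turquoise look-alike of the wedge alone.

How it is judged:
By the outcome, as a careful person would: the job done as asked, in the order asked, and still so for the second after the job is handed in, with the robot touching nothing.
It also fails if it takes over 48 s, if anything falls off the work surface, if the arm or the gripper's body presses on something with over 40 N, if the wrist force passes 120 N, or if a joint passes its speed limit or range.

## Working session

There is one attempt and no reset: what is moved stays moved. The work goes in short steps, Python scripts to look and compute and a tool call to move; the robot and the scene stay as the last step left them, time stands still between calls to the robot, and variables do not carry over. Pictures are saved under pics/ and viewed, about 8 in all and at most 12, crops included, and the job is handed in when it is done.

Besides the shell and the picture viewer there is one more tool, called as name(argument=value, ...), one argument or row to a line, values as JSON. apply_moves: Moves the arm, as the interface text tells. Its arguments: {"type":"object","properties":{"plan":{"type":"array","items":{"type":"array","items":{"type":"number"}}},"squeeze":{"type":"number"}},"required":["plan"]}

```bash
ls; mkdir -p pics; python3 - <<'E'
from cell import robot, cams
import cv2, json
s=robot.observe(); print({k:s[k] for k in('time','tool_pos','tool_rot','contact_force','opening')})
for n in('scene','side','wrist'):
    cv2.imwrite(f'pics/{n}0.png',cams.read_camera(n)); print(n,cams.calibration(n))
E
```

```text
pics
{'time': 0.0, 'tool_pos': array([5.24619275e-01, 7.15747123e-05, 2.37038697e-01]), 'tool_rot': array([-1.57232103e+00,  2.21927529e-04, -1.57081369e+00]), 'contact_force': array([-0.27309601,  0.06193437,  0.20337996]), 'opening': 0.09168804757190804}
scene {'fx': 392.86078483790016, 'fy': 392.86078483790016, 'cx': 276.409524486449, 'cy': 210.13529829169207, 'extrinsics': array([[ 0.30486988,  0.95239289, -0.00146541, -0.16520957],
       [-0.63394533,  0.20407963,  0.7459657 ,  0.30701868],
       [ 0.71075149, -0.22649348,  0.66598275, -1.37948714],
       [ 0.        ,  0.        ,  0.        ,  1.        ]])}
side {'fx': 503.4561099867209, 'fy': 503.4561099867209, 'cx': 283.15117281809563, 'cy': 219.13074865283454, 'extrinsics': array([[ 0.80928867, -0.58739566,  0.00426589, -0.48584169],
       [ 0.36621045,  0.51020067,  0.77819354, -0.277988  ],
       [-0.45928396, -0.628221  ,  0.62801005, -0.98218601],
       [ 0.        ,  0.        ,  0.        ,  1.        ]])}
wrist {'fx': 321.1753158659187, 'fy': 321.1753158659187, 'cx': 274.24137819826535, 'cy': 212.67952033915293, 'T_tool_cam': array([[-1.07023544e-03, -9.52655011e-01, -3.04051449e-01,
        -8.16313973e-02],
       [-5.81136225e-04,  3.04052165e-01, -9.52655207e-01,
        -1.46202371e-01],
       [ 9.99999258e-01, -8.42870050e-04, -8.79029738e-04,
        -9.99810753e-05],
       [ 0.00000000e+00,  0.00000000e+00,  0.00000000e+00,
         1.00000000e+00]])}
```

View pics/scene0.png

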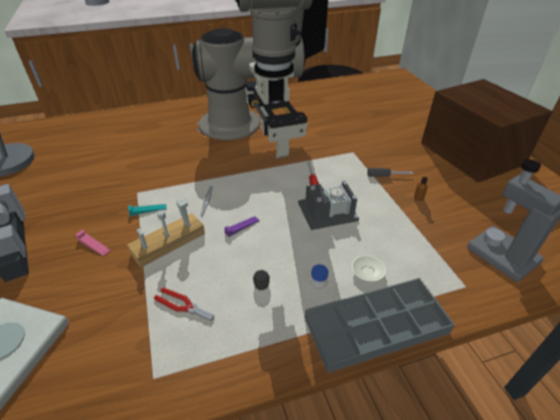

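View pics/side0.png

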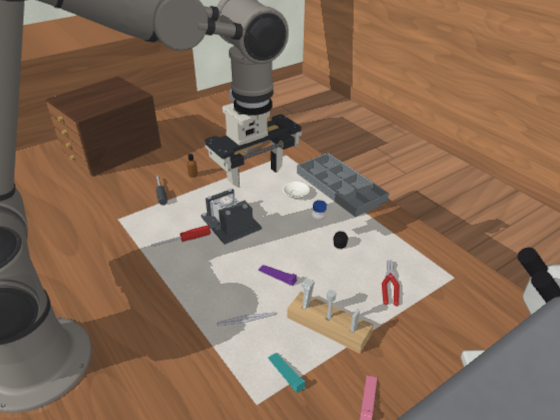

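View pics/wrist0.png

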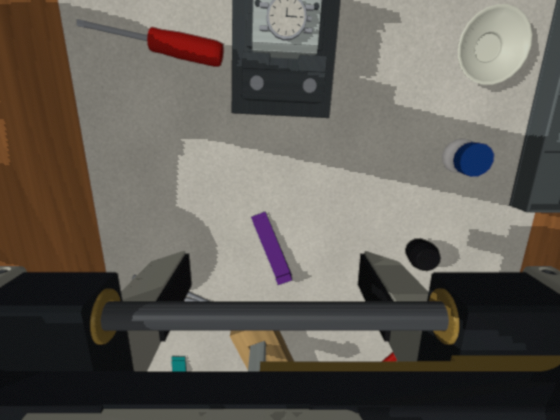

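```bash
cat > h.py <<'E'
from cell import robot, cams
import numpy as np, cv2
from scipy.spatial.transform import Rotation as Ro
F=np.diag([1,-1,-1.])
def pose():
    s=robot.observe(); T=np.eye(4); T[:3,:3]=Ro.from_euler('xyz',s['tool_rot']).as_matrix(); T[:3,3]=s['tool_pos']; return T
def cam(n,Tt=None):
    c=cams.calibration(n); K=np.array([[c['fx'],0,c['cx']],[0,c['fy'],c['cy']],[0,0,1]])
    E=np.linalg.inv(Tt@c['T_tool_cam']) if n=='wrist' else c['extrinsics']
    return K,E
def ray(KE,uv,z):
    K,E=KE; d=E[:3,:3].T@F@np.linalg.solve(K,[*uv,1]); o=-E[:3,:3].T@E[:3,3]
    return o+d*(z-o[2])/d[2]
def proj(KE,P):
    K,E=KE; P=np.atleast_2d(P); q=(P@E[:3,:3].T+E[:3,3])@F@K.T; return q[:,:2]/q[:,2:]
E
python3 - <<'E'
from h import *
np.set_printoptions(precision=4,suppress=True)
w=cam('wrist',pose())
for uv,z in [((232,115),.010),((329,116),.01),((246,70),.068),((326,74),.068)]: print('fix',ray(w,uv,z))
s=cam('side')
for uv in [(291,297),(372,324),(369,346),(288,318)]: print('stand side',ray(s,uv,.032))
for uv in [(307,284),(331,294),(355,311)]: print(ray(s,uv,.095),ray(s,uv,.07))
c=cam('scene')
for uv in [(129,244),(200,218),(204,226),(138,251)]: print('stand sc',ray(c,uv,.032))
a=cv2.imread('pics/side0.png')[260:360,270:390]; b=cv2.imread('pics/scene0.png')[185:285,110:230]
cv2.imwrite('pics/c1.png',np.hstack([cv2.resize(x,None,fx=3.3,fy=3.3,interpolation=cv2.INTER_CUBIC) for x in(a,b)]))
E
```

```text
fix [0.4776 0.0766 0.01  ]
fix [0.5855 0.0756 0.01  ]
fix [0.4991 0.1163 0.068 ]
fix [0.5714 0.113  0.068 ]
stand side [ 0.4896 -0.1808  0.032 ]
stand side [ 0.5789 -0.3349  0.032 ]
stand side [ 0.5365 -0.3709  0.032 ]
stand side [ 0.4504 -0.2232  0.032 ]
[ 0.5018 -0.217   0.095 ] [ 0.5173 -0.1986  0.07  ]
[ 0.5236 -0.2661  0.095 ] [ 0.5398 -0.2494  0.07  ]
[ 0.5326 -0.3264  0.095 ] [ 0.5491 -0.3117  0.07  ]
stand sc [ 0.5313 -0.3515  0.032 ]
stand sc [ 0.4939 -0.1819  0.032 ]
stand sc [ 0.525  -0.1774  0.032 ]
stand sc [ 0.5599 -0.333   0.032 ]
```

View pics/c1.png

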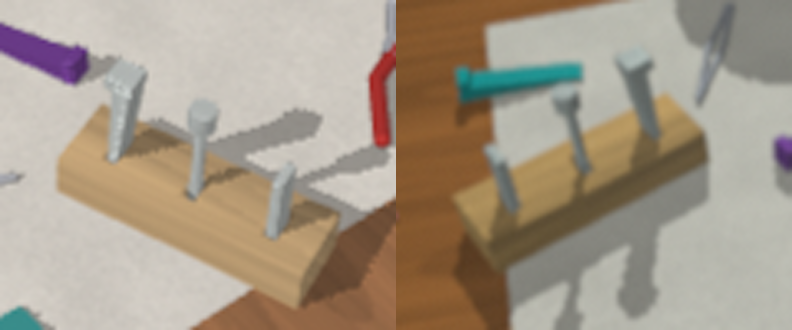

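apply_moves(
  plan=[
    [0.05, 0, -0.01, 0, 0, 0, -1],
    [0.1, 0, -0.02, 0, 0, 0, -1],
    [0.15, 0, -0.025, 0, 0, 0, -1],
    [0.15, 0, -0.025, 0, 0, 0, -1],
    [0.15, 0, -0.025, 0, 0, 0, -1],
  ],
)

```text
time: 0.78
tool_pos: [0.4998, -0.1497, 0.2375]
tool_rot: [-1.571, 0.001, -1.571]
contact_force: [0.8, 0.7, 0.3]
opening: 0.0921
```

```bash
python3 - <<'E'
from h import *
T=pose(); np.save('T1.npy',T); I=cams.read_camera('wrist'); cv2.imwrite('pics/w1.png',I); print(T[:3,3])
print(proj(cam('wrist',T),[[.502,-.217,.095],[.502,-.217,.032]]))
E
```

```text
[ 0.49984976 -0.14966347  0.23746957]
[[276.28418018 267.08642205]
 [275.95693218 242.35828131]]
```

View pics/w1.png

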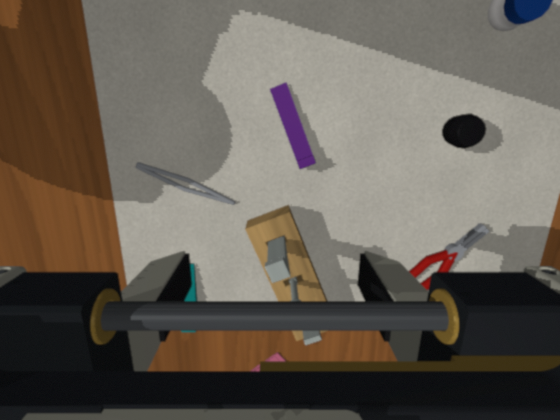

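```bash
python3 - <<'E'
import cv2
a=cv2.imread('pics/w1.png')[200:300,235:335]
cv2.imwrite('pics/c2.png',cv2.resize(a,(600,600),interpolation=cv2.INTER_CUBIC))
E
```

```text
(no output)
```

View pics/c2.png

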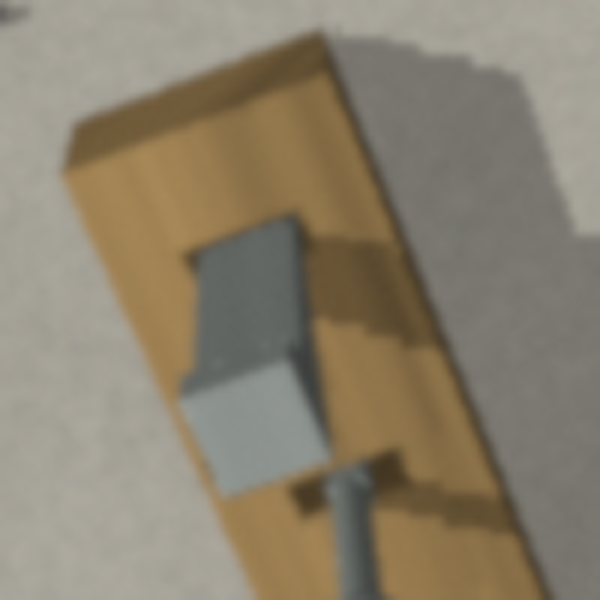

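```bash
cat > wedge.py <<'E'
import numpy as np
# y,z profile polys: body & head as 8-pt boxes (x half 10)
def pts():
    L={}
    for s in(-1,1):
        x=.010*s
        L[s]=np.array([[x,.002,.025],[x,.002,.085],[x,.008,.085],[x,.008,.095],[x,-.012,.095],[x,-.012,.085],[x,-.0105,.085],[x,-.0045,.025]])
    return L
def world(P,o,yaw):
    c,s=np.cos(yaw),np.sin(yaw); return P@np.array([[c,-s,0],[s,c,0],[0,0,1]]).T+o
E
python3 - <<'E'
from h import *; from wedge import *
np.set_printoptions(precision=4,suppress=True)
KE=cam('wrist',np.load('T1.npy'))
f=lambda u:(u[0]/6+235-.4,u[1]/6+200-.4)
for u in [(65,172),(325,70)]: print('stand',ray(KE,f(u),.032))
for u in [(190,260),(300,215)]: print('sock',ray(KE,f(u),.032))
C=np.array([ray(KE,f(u),.102) for u in [(180,395),(292,352),(332,458),(222,497)]]); print(C,C.mean(0))
print('sides',np.linalg.norm(C-np.roll(C,-1,0),axis=1))
d=C[1]-C[0]+C[2]-C[3]; y0=np.arctan2(d[1],d[0]); print('yaw',y0)
a=cv2.resize(cv2.imread('pics/w1.png')[200:300,235:335],(600,600),interpolation=cv2.INTER_CUBIC)
out=[]
for yaw in(y0,y0+np.pi):
    b=a.copy(); o=C.mean(0)-[0,0,.095]-world(np.array([0,-.002,0]),0,yaw)
    print(yaw,o)
    L=pts()
    q={s:((proj(KE,world(L[s],o,yaw))-[235,200]+.4)*6).astype(int) for s in L}
    for s in q: cv2.polylines(b,[q[s]],True,(0,0,255) if s<0 else (0,255,0),1)
    for i in range(8): cv2.line(b,tuple(map(int,q[-1][i])),tuple(map(int,q[1][i])),(255,0,0),1)
    out.append(b[150:550,100:480])
cv2.imwrite('pics/c3.png',np.hstack(out))
E
```

```text
stand [ 0.4663 -0.1992  0.032 ]
stand [ 0.5166 -0.1784  0.032 ]
sock [ 0.4905 -0.2177  0.032 ]
sock [ 0.5121 -0.2082  0.032 ]
[[ 0.4906 -0.2116  0.102 ]
 [ 0.5087 -0.204   0.102 ]
 [ 0.5154 -0.223   0.102 ]
 [ 0.4974 -0.2302  0.102 ]] [ 0.503  -0.2172  0.102 ]
sides [0.0196 0.0202 0.0194 0.0198]
yaw 0.39071225491794404
0.39071225491794404 [ 0.5022 -0.2154  0.007 ]
3.5323049085077374 [ 0.5038 -0.2191  0.007 ]
```

View pics/c3.png

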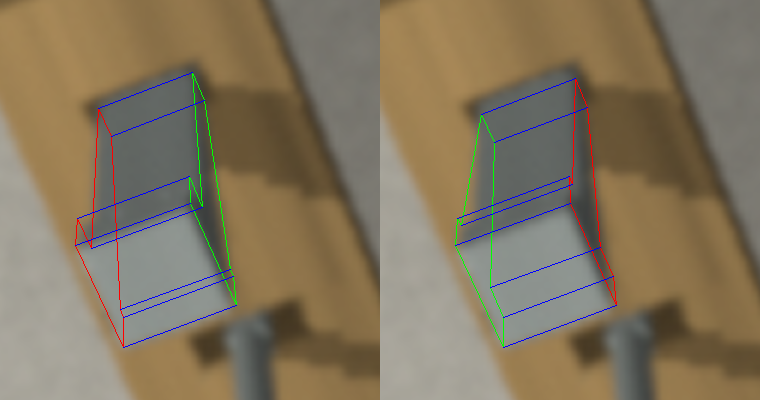

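```bash
python3 - <<'E'
from h import *; from wedge import *
I=cv2.imread('pics/w1.png'); S=cv2.cvtColor(I,cv2.COLOR_BGR2HSV)[...,1]
for r in range(238,270,2): print(r,S[r,262:294])
KE=cam('wrist',np.load('T1.npy'))
for o,y in(([.5022,-.2154,.007],.3907),([.5038,-.2191,.007],3.5323)):
    L=pts(); print(proj(KE,world(L[-1],o,y)).round(1).tolist(),proj(KE,world(L[1],o,y)).round(1).tolist())
E
```

```text
238 [122 121 121 121 122 123 120 123 123 121 118 116 108  84  58  37  18  10
   8  10   8   9  28  98 122 123 122 122 124 122 125 122]
240 [123 121 121 123 123 122 116 105  86  56  33  21  13  10  12  10  12  12
  10  13  10  11  18  70 115 125 124 124 123 124 125 124]
242 [123 123 122 123 122  85  33  13  10  10  10  10  13  12  12  12  10  12
  10  13  10  11  13  60 110 122 125 124 124 125 123 124]
244 [121 122 123 122 119  73  19  13  13  12  10  13  13  10  12  12  15  12
  10  10  10  11  13  52  99 123 124 123 123 123 125 122]
246 [123 123 122 122 117  86  22  10  12  13  13  10  12  13  10  12  12  12
  10  10  13  11   9  37  91 118 123 123 123 123 123 123]
248 [123 124 123 122 116  92  30  10  12  12  13  13  13  12  10  12  10  10
  13  13  10  11   9  28  82 116 124 123 123 123 123 124]
250 [121 122 124 120 115  84  26  10  12  13  12  13  13  10  13  12  10  12
  12  10  10  11  12  14  66 114 123 124 121 125 125 123]
252 [122 122 124 120 112  81  21  10  12  13  13  10  10  13  12  13  10  12
  13  13  10   8  14  10  50  99 118 124 123 124 123 124]
254 [123 123 123 120
[... 875 characters left out ...]
  10  10  11   8  11  18  63 102 118 122 123 122]
268 [ 40  73  78  37  12  10  10  10  10  10  12  11  11  12  10  10  12  10
  10  10  10  12  12  11  11  12  36  95 118 123 122 122]
[[267.7, 242.6], [266.5, 266.0], [264.2, 261.0], [263.9, 265.6], [271.8, 282.5], [271.8, 277.5], [271.3, 276.3], [269.8, 247.3]] [[283.3, 236.7], [285.0, 259.1], [282.7, 254.1], [283.0, 258.5], [290.6, 275.6], [290.1, 270.8], [289.6, 269.5], [285.4, 241.4]]
[[285.9, 242.5], [288.0, 265.8], [290.2, 270.8], [290.7, 275.6], [283.1, 258.5], [282.8, 254.1], [283.4, 255.3], [283.9, 237.8]] [[270.3, 248.4], [269.7, 272.6], [271.9, 277.5], [271.8, 282.5], [264.0, 265.6], [264.3, 261.0], [264.9, 262.3], [268.2, 243.7]]
```

apply_moves(
  plan=[
    [0.03, 0.03, 0.0015, 0, -8, 0, -1],
    [0.06, 0.06, 0.003, 0, -16, 0, -1],
    [0.0685, 0.09, 0.0035, 0, -22.4, 0, -1],
    [0.0685, 0.1, 0.0035, 0, -22.4, 0, -1],
    [0.0685, 0.1, 0.0035, 0, -22.4, 0, -1],
  ],
)

```text
time: 1.45
tool_pos: [0.5037, -0.2172, 0.1377]
tool_rot: [-1.571, 0.001, -1.181]
contact_force: [0.9, 0.4, 0.3]
opening: 0.0918
```

```bash
python3 - <<'E'
from h import *; from wedge import *
print(pose().round(4))
I=cams.read_camera('side'); KE=cam('side'); cv2.imwrite('pics/s1.png',I)
w=cams.read_camera('wrist'); cv2.imwrite('pics/w2.png',w)
cv2.imwrite('pics/c4.png',np.hstack([cv2.resize(I[200:370,220:400],None,fx=2.2,fy=2.2),w[60:434,160:400]]) if 0 else np.hstack([cv2.resize(I[200:340,220:380],(480,420)),cv2.resize(w[200:410,200:360],(320,420))]))
E
```

```text
[[ 3.804e-01 -7.000e-04  9.248e-01  5.037e-01]
 [-9.248e-01  7.000e-04  3.804e-01 -2.172e-01]
 [-1.000e-03 -1.000e+00 -4.000e-04  1.377e-01]
 [ 0.000e+00  0.000e+00  0.000e+00  1.000e+00]]
```

View pics/c4.png

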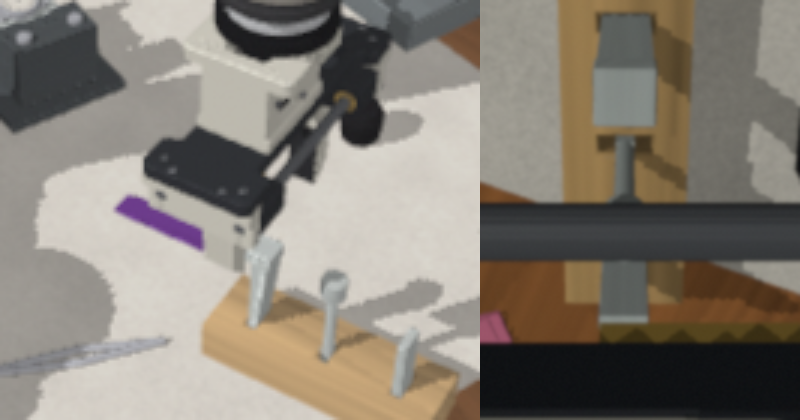

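apply_moves(
  plan=[
    [0.001, 0.03, 0, 0, 0, 0, -1],
    [0.001, 0.059, 0, 0, 0, 0, -1],
    [0.001, 0.059, 0, 0, 0, 0, -0.6],
    [0.001, 0.059, 0, 0, 0, 0, 1],
    [0.001, 0.059, 0, 0, 0, 0, 1],
  ],
  squeeze=25,
)

```text
time: 2.17
tool_pos: [0.5048, -0.2198, 0.0804]
tool_rot: [-1.569, -0.002, -1.18]
contact_force: [0.9, 0.3, 0.1]
opening: 0.066
```

apply_moves(
  plan=[
    [0, 0, 0, 0, 0, 0, 1],
    [0, 0, 0, 0, 0, 0, 1],
    [0, 0, 0, 0, 0, 0, 1],
    [0, 0, 0, 0, 0, 0, 1],
    [0, 0, 0, 0, 0, 0, 1],
  ],
)

```text
time: 2.8
tool_pos: [0.5039, -0.2194, 0.0787]
tool_rot: [-1.571, 0.0, -1.18]
contact_force: [-0.1, 0.2, 0.0]
opening: 0.0196
```

apply_moves(
  plan=[
    [0, -0.05, 0, 0, 0, 0, 1],
    [0, -0.1, 0, 0, 0, 0, 1],
    [0, -0.15, 0, 0, 0, 0, 1],
    [-0.04, -0.16, 0.02, 0, 7, 0, 1],
    [-0.09, -0.16, 0.045, 0, 15, 0, 1],
  ],
)

```text
time: 3.42
tool_pos: [0.5117, -0.1189, 0.24]
tool_rot: [-1.568, -0.001, -1.448]
contact_force: [0.6, 1.6, -0.5]
opening: 0.0201
```

apply_moves(
  plan=[
    [-0.055, 0, 0.012, 0, 4, 0, 1],
    [-0.11, 0, 0.024, 0, 7.4, 0, 1],
    [-0.165, 0, 0.036, 0, 7.4, 0, 1],
    [-0.225, 0, 0.048, 0, 7.4, 0, 1],
    [-0.225, 0, 0.048, 0, 7.4, 0, 1],
  ],
)

```text
time: 4.05
tool_pos: [0.5293, 0.1142, 0.2385]
tool_rot: [-1.571, 0.001, -1.565]
contact_force: [0.3, -0.8, 0.0]
opening: 0.02
```

```bash
python3 - <<'E'
from h import *
T=pose(); np.save('T3.npy',T); print(T.round(4))
w=cams.read_camera('wrist'); cv2.imwrite('pics/w3.png',w)
cv2.imwrite('pics/c5.png',cv2.resize(w[40:340,150:430],None,fx=2,fy=2,interpolation=cv2.INTER_CUBIC))
E
```

```text
[[ 5.900e-03 -3.000e-04  1.000e+00  5.293e-01]
 [-1.000e+00  9.000e-04  5.900e-03  1.142e-01]
 [-9.000e-04 -1.000e+00 -3.000e-04  2.385e-01]
 [ 0.000e+00  0.000e+00  0.000e+00  1.000e+00]]
```

View pics/c5.png

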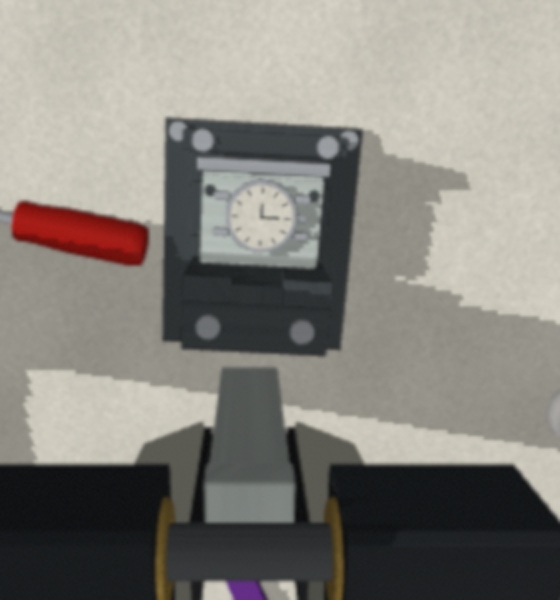

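```bash
python3 - <<'E'
from h import *
w=cv2.imread('pics/w3.png')[150:230,225:325]
w=np.clip(255*(w/255.)**.45*1.2-40,0,255).astype('uint8')
w=cv2.resize(w,None,fx=8,fy=7.5,interpolation=cv2.INTER_CUBIC); cv2.imwrite('pics/c6.png',w[:600,:800])
E
```

```text
(no output)
```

View pics/c6.png

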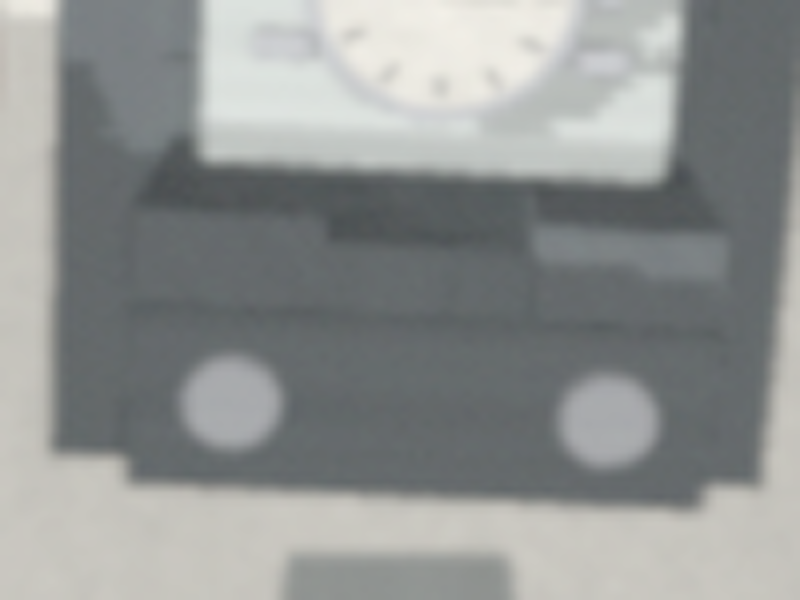

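```bash
python3 - <<'E'
from h import *
np.set_printoptions(precision=4,suppress=True)
KE=cam('wrist',np.load('T3.npy'))
f=lambda u:(u[0]/8+225-.44,u[1]/7.5+150-.43)
g=lambda n,a,b,z:print(n,ray(KE,f(a),z),ray(KE,f(b),z),'yaw',np.arctan2(*(ray(KE,f(b),z)-ray(KE,f(a),z))[1::-1]),'mid',(ray(KE,f(a),z)+ray(KE,f(b),z))/2)
g('plate-y',(53,452),(762,485),.010)
g('jaw in',(133,208),(728,232),.068)
g('notch',(328,216),(530,222),.068)
g('jaw out',(128,482),(702,505),.068)
g('screws',(231,403),(608,421),.068)
g('carrier-y',(200,165),(670,185),.056)
g('pad', *[((u[0]/2+150-225)*8,(u[1]/2+40-150)*7.5) for u in((197,169),(330,175))],.056)
T=pose(); print(T[:3,3])
# wedge tip expected: grasp h such that TCP is 72 above tip
print('tip z',T[2,3]-.0717)
for z in (.165,.167,.170,.173): g('tip',(288,553),(508,553),z)
E
```

```text
plate-y [0.4771 0.0798 0.01  ] [0.5856 0.0749 0.01  ] yaw -0.04515222962558436 mid [0.5314 0.0773 0.01  ]
jaw in [0.4963 0.1318 0.068 ] [0.5708 0.1291 0.068 ] yaw -0.03676075819177155 mid [0.5335 0.1305 0.068 ]
notch [0.5206 0.1309 0.068 ] [0.5459 0.1303 0.068 ] yaw -0.025259936783213678 mid [0.5333 0.1306 0.068 ]
jaw out [0.4947 0.0934 0.068 ] [0.5692 0.0906 0.068 ] yaw -0.038076414000458796 mid [0.5319 0.092  0.068 ]
screws [0.5082 0.1049 0.068 ] [0.5566 0.1026 0.068 ] yaw -0.04608685551320261 mid [0.5324 0.1038 0.068 ]
carrier-y [0.5038 0.1355 0.056 ] [0.5646 0.1331 0.056 ] yaw -0.03888739215457821 mid [0.5342 0.1343 0.056 ]
pad [0.5031 0.1828 0.056 ] [0.5689 0.1804 0.056 ] yaw -0.0366052277758226 mid [0.536  0.1816 0.056 ]
[0.5294 0.1121 0.2384]
tip z 0.166746211254442
tip [0.5195 0.1176 0.165 ] [0.5394 0.1178 0.165 ] yaw 0.006853884914773106 mid [0.5294 0.1177 0.165 ]
tip [0.5195 0.1184 0.167 ] [0.5393 0.1185 0.167 ] yaw 0.006853884914773009 mid [0.5294 0.1184 0.167 ]
tip [0.5197 0.1194 0.17  ] [0.5392 0.1196 0.17  ] yaw 0.00685388491477292 mid [0.5294 0.1195 0.17  ]
tip [0.5198 0.1205 0.173 ] [0.539  0.1206 0.173 ] yaw 0.00685388491477351 mid [0.5294 0.1206 0.173 ]
```

```bash
python3 - <<'E'
from h import *
for i in range(3):
    T=pose(); w=cams.read_camera('wrist'); print(T[:3,3].round(4))
np.save('T4.npy',T); cv2.imwrite('pics/w4.png',w)
a=cv2.cvtColor(cv2.imread('pics/w3.png'),6); b=cv2.cvtColor(w,6)
# template: jaw/carrier region
t=a[160:215,225:325]; r=cv2.matchTemplate(b[140:235,205:345],t,cv2.TM_CCOEFF_NORMED); 
_,m,_,l=cv2.minMaxLoc(r); print(m,l[0]-20,l[1]-20)
sl=(slice(160,212),slice(225,325)); print(cv2.phaseCorrelate(np.float64(a[sl]),np.float64(b[sl]),cv2.createHanningWindow((100,52),cv2.CV_64F)))
E
```

```text
[0.5294 0.1121 0.2384]
[0.5296 0.1107 0.2385]
[0.5297 0.1097 0.2385]
0.9905610680580139 0 -4
((-0.3141153482521162, -4.475909603150054), 0.8348403539868273)
```

apply_moves(
  plan=[
    [-0.009, 0.02, 0.002, 0, 1.3, 0, 1],
    [-0.018, 0.045, 0.0038, 0, 2.6, 0, 1],
    [-0.018, 0.07, 0.0038, 0, 2.6, 0, 1],
    [-0.018, 0.0865, 0.0038, 0, 2.6, 0, 1],
    [-0.018, 0.0865, 0.0038, 0, 2.6, 0, 1],
  ],
)

```text
time: 4.88
tool_pos: [0.5331, 0.1266, 0.1512]
tool_rot: [-1.574, -0.001, -1.619]
contact_force: [-0.4, 0.1, -0.4]
opening: 0.0198
```

```bash
python3 - <<'E'
from h import *
for i in range(3):
    w=cams.read_camera('wrist')
T=pose();I=cams.read_camera('wrist'); np.save('T5.npy',T); cv2.imwrite('pics/w5.png',I); s=cams.read_camera('side'); cv2.imwrite('pics/s5.png',s)
print(T[:3,3],robot.observe()['tool_rot'],robot.observe()['contact_force'],robot.observe()['time'])
S=s[160:250,180:290]; W=I[130:330,180:380]
S=np.clip(255*(S/255.)**.6,0,255).astype('uint8'); W=np.clip(255*(W/255.)**.6,0,255).astype('uint8')
cv2.imwrite('pics/c7.png',np.hstack([cv2.resize(S,(400,400)),cv2.resize(W,(400,400))]))
E
```

```text
[0.53429318 0.12750535 0.1531435 ] [-1.56892417e+00  1.96197093e-04 -1.61679330e+00] [-0.00496881  0.73609347 -1.29420641] 5.125
```

View pics/c7.png

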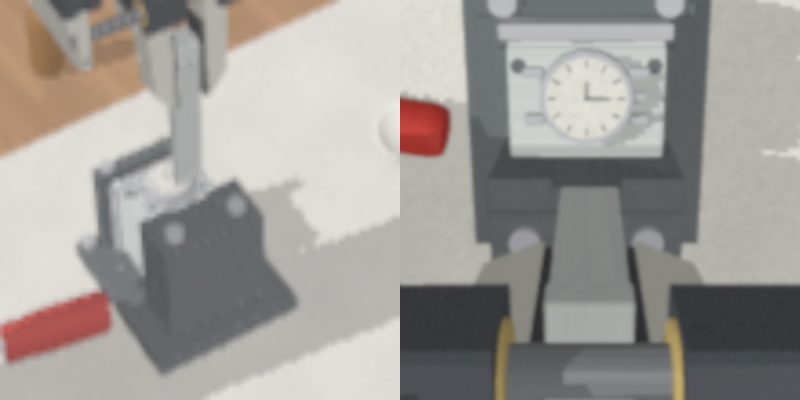

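```bash
python3 - <<'E'
from h import *
KE=cam('wrist',np.load('T5.npy'))
for n,u,z in(('tipL',(260,223.5),.081),('tipR',(290,223.5),.081),('carL',(236,208.3),.056),('carR',(311.5,208.5),.056),('jawL',(226,220),.068),('jawR',(320,220),.068)): print(n,ray(KE,u,z).round(4))
print(pose()[:3,3])
E
```

```text
tipL [0.5245 0.1317 0.081 ]
tipR [0.5461 0.1307 0.081 ]
carL [0.5047 0.1365 0.056 ]
carR [0.5645 0.1336 0.056 ]
jawL [0.498  0.1312 0.068 ]
jawR [0.5695 0.1278 0.068 ]
[0.53421945 0.12790681 0.15322031]
```

apply_moves(
  plan=[
    [-0.0008, 0.004, 0, 0, 0, 0, 1],
    [-0.0008, 0.008, 0, 0, 0, 0, 1],
    [-0.0008, 0.012, 0, 0, 0, 0, 1],
    [-0.0008, 0.016, 0, 0, 0, 0, 1],
    [-0.0008, 0.018, 0, 0, 0, 0, 1],
  ],
)

```text
time: 5.75
tool_pos: [0.5335, 0.1291, 0.1338]
tool_rot: [-1.571, -0.0, -1.616]
contact_force: [-0.9, -0.7, -0.3]
opening: 0.0198
```

apply_moves(
  plan=[
    [0, 0.003, 0, 0, 0, 0, 1],
    [0, 0.006, 0, 0, 0, 0, 1],
    [0, 0.009, 0, 0, 0, 0, 1],
    [0, 0.012, 0, 0, 0, 0, 1],
    [0, 0.014, 0, 0, 0, 0, 1],
  ],
)

```text
time: 6.38
tool_pos: [0.5336, 0.1291, 0.12]
tool_rot: [-1.571, -0.0, -1.616]
contact_force: [0.4, -0.1, -0.5]
opening: 0.02
```

apply_moves(
  plan=[
    [0, 0.0015, 0, 0, 0, 0, 1],
    [0, 0.003, 0, 0, 0, 0, 1],
    [0, 0.0045, 0, 0, 0, 0, 1],
    [0, 0.006, 0, 0, 0, 0, 1],
    [0, 0.006, 0, 0, 0, 0, 1],
  ],
)

```text
time: 7.0
tool_pos: [0.5336, 0.129, 0.1141]
tool_rot: [-1.571, -0.0, -1.616]
contact_force: [0.1, -0.2, -1.8]
opening: 0.0197
```

apply_moves(
  plan=[
    [0, 0.001, 0, 0, 0, 0, 1],
    [0, 0.002, 0, 0, 0, 0, 1],
    [0, 0.003, 0, 0, 0, 0, 1],
    [0, 0.004, 0, 0, 0, 0, 1],
    [0, 0.004, 0, 0, 0, 0, 1],
  ],
)

```text
time: 7.62
tool_pos: [0.5336, 0.129, 0.1101]
tool_rot: [-1.571, -0.0, -1.616]
contact_force: [0.1, 0.3, -2.1]
opening: 0.0202
```

apply_moves(
  plan=[
    [0, 0.001, 0, 0, 0, 0, 1],
    [0, 0.002, 0, 0, 0, 0, 1],
    [0, 0.003, 0, 0, 0, 0, 1],
    [0, 0.004, 0, 0, 0, 0, 1],
    [0, 0.004, 0, 0, 0, 0, 1],
  ],
)

```text
time: 8.25
tool_pos: [0.5336, 0.1291, 0.1061]
tool_rot: [-1.571, -0.0, -1.616]
contact_force: [1.1, 0.5, -0.8]
opening: 0.0196
```

apply_moves(
  plan=[
    [0, 0.001, 0, 0, 0, 0, 1],
    [0, 0.002, 0, 0, 0, 0, 1],
    [0, 0.003, 0, 0, 0, 0, 1],
    [0, 0.004, 0, 0, 0, 0, 1],
    [0, 0.004, 0, 0, 0, 0, 1],
  ],
)

```text
time: 8.88
tool_pos: [0.5337, 0.1292, 0.1022]
tool_rot: [-1.571, 0.0, -1.616]
contact_force: [-0.3, 1.4, 0.2]
opening: 0.0197
```

apply_moves(
  plan=[
    [0, 0, 0, 0, 0, 0, 0.4],
    [0, 0, 0, 0, 0, 0, 0.1],
    [0, 0, 0, 0, 0, 0, 0.1],
    [0, 0, 0, 0, 0, 0, 0.1],
    [0, 0, 0, 0, 0, 0, 0.1],
  ],
)

```text
time: 9.5
tool_pos: [0.5337, 0.129, 0.1023]
tool_rot: [-1.571, -0.0, -1.616]
contact_force: [-0.4, -0.1, -0.6]
opening: 0.0411
```

apply_moves(
  plan=[
    [0, -0.02, 0, 0, 0, 0, 0.1],
    [0, -0.04, 0, 0, 0, 0, 0.1],
    [0, -0.06, 0, 0, 0, 0, 0.1],
    [0, -0.07, 0, 0, 0, 0, 0.5],
    [0, -0.07, 0, 0, 0, 0, 1],
  ],
)

```text
time: 10.12
tool_pos: [0.5339, 0.1291, 0.1726]
tool_rot: [-1.57, 0.0, -1.616]
contact_force: [0.0, 0.1, -0.5]
opening: 0.0257
```

```bash
python3 - <<'E'
from h import *
for i in range(2): cams.read_camera('wrist')
T=pose();I=cams.read_camera('wrist'); np.save('T6.npy',T); cv2.imwrite('pics/w6.png',I); s=cams.read_camera('side'); cv2.imwrite('pics/s6.png',s)
o=robot.observe();print(T[:3,3],o['contact_force'],o['time'],o['opening'])
S=s[160:250,180:290]; W=I[180:300,220:340]
cv2.imwrite('pics/c8.png',np.hstack([cv2.resize(np.clip(255*(x/255.)**.6,0,255).astype('uint8'),(400,400),interpolation=cv2.INTER_CUBIC) for x in (S,W)]))
E
```

```text
[0.53328726 0.12899371 0.17154214] [-0.35724706  0.28320829  0.11226216] 10.325 0.00960354182819514
```

View pics/c8.png

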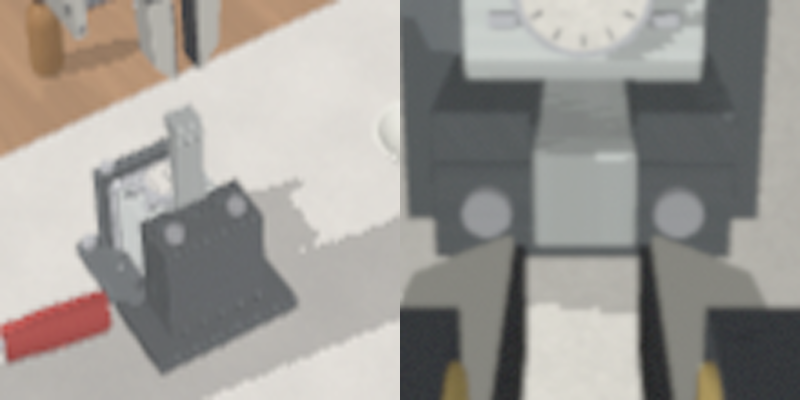

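```bash
python3 - <<'E'
from h import *
KE=cam('wrist',np.load('T6.npy'))
for z in(.115,.12,.1255):
    C=np.array([ray(KE,u,z) for u in((259.9,225),(290.5,225),(291.4,254.1),(259.9,254.1))]); print(z,C.mean(0).round(4),np.linalg.norm(C-np.roll(C,-1,0),axis=1).round(4))
print(pose()[:3,3],robot.observe()['opening'])
E
```

```text
0.115 [0.5341 0.1265 0.115 ] [0.0205 0.0214 0.0218 0.0214]
0.12 [0.5342 0.1286 0.12  ] [0.02   0.0209 0.0212 0.0208]
0.1255 [0.5342 0.1309 0.1255] [0.0195 0.0203 0.0206 0.0203]
[0.53321332 0.12899529 0.1713453 ] 0.00960354182819514
```

apply_moves(
  plan=[
    [-0.001, 0.01, 0, 0, 0, 0, 1],
    [-0.001, 0.02, 0, 0, 0, 0, 1],
    [-0.001, 0.027, 0, 0, 0, 0, 1],
    [-0.001, 0.03, 0, 0, 0, 0, 1],
    [-0.001, 0.03, 0, 0, 0, 0, 1],
  ],
)

```text
time: 10.95
tool_pos: [0.5337, 0.13, 0.142]
tool_rot: [-1.571, -0.0, -1.616]
contact_force: [0.7, 0.1, -0.6]
opening: 0.0002
```

apply_moves(
  plan=[
    [0, 0.001, 0, 0, 0, 0, 1],
    [0, 0.002, 0, 0, 0, 0, 1],
    [0, 0.003, 0, 0, 0, 0, 1],
    [0, 0.004, 0, 0, 0, 0, 1],
    [0, 0.004, 0, 0, 0, 0, 1],
  ],
)

```text
time: 11.58
tool_pos: [0.5337, 0.13, 0.1382]
tool_rot: [-1.571, -0.0, -1.616]
contact_force: [-0.3, -0.2, -0.2]
opening: 0.0004
```

apply_moves(
  plan=[
    [0, 0.0005, 0, 0, 0, 0, 1],
    [0, 0.001, 0, 0, 0, 0, 1],
    [0, 0.0015, 0, 0, 0, 0, 1],
    [0, 0.002, 0, 0, 0, 0, 1],
    [0, 0.002, 0, 0, 0, 0, 1],
  ],
)

```text
time: 12.2
tool_pos: [0.5337, 0.13, 0.1362]
tool_rot: [-1.571, -0.0, -1.616]
contact_force: [-0.2, 0.4, -0.1]
opening: 0.0003
```

apply_moves(
  plan=[
    [0, 0.0005, 0, 0, 0, 0, 1],
    [0, 0.001, 0, 0, 0, 0, 1],
    [0, 0.0015, 0, 0, 0, 0, 1],
    [0, 0.002, 0, 0, 0, 0, 1],
    [0, 0.002, 0, 0, 0, 0, 1],
  ],
)

```text
time: 12.82
tool_pos: [0.5337, 0.13, 0.1342]
tool_rot: [-1.571, -0.0, -1.616]
contact_force: [0.0, 0.4, -0.0]
opening: 0.0001
```

apply_moves(
  plan=[
    [0, 0.0005, 0, 0, 0, 0, 1],
    [0, 0.001, 0, 0, 0, 0, 1],
    [0, 0.0015, 0, 0, 0, 0, 1],
    [0, 0.002, 0, 0, 0, 0, 1],
    [0, 0.002, 0, 0, 0, 0, 1],
  ],
)

```text
time: 13.45
tool_pos: [0.5337, 0.13, 0.1322]
tool_rot: [-1.571, -0.0, -1.616]
contact_force: [-0.3, -1.1, -0.2]
opening: 0.0003
```

apply_moves(
  plan=[
    [0, 0.0005, 0, 0, 0, 0, 1],
    [0, 0.001, 0, 0, 0, 0, 1],
    [0, 0.0015, 0, 0, 0, 0, 1],
    [0, 0.0015, 0, 0, 0, 0, 1],
    [0, 0.0015, 0, 0, 0, 0, 1],
  ],
)

```text
time: 14.08
tool_pos: [0.5336, 0.13, 0.1307]
tool_rot: [-1.571, -0.0, -1.616]
contact_force: [-0.3, 0.2, -0.3]
opening: 0.0005
```

apply_moves(
  plan=[
    [0, 0.0005, 0, 0, 0, 0, 1],
    [0, 0.001, 0, 0, 0, 0, 1],
    [0, 0.0015, 0, 0, 0, 0, 1],
    [0, 0.0015, 0, 0, 0, 0, 1],
    [0, 0.0015, 0, 0, 0, 0, 1],
  ],
)

```text
time: 14.7
tool_pos: [0.534, 0.1301, 0.1296]
tool_rot: [-1.57, 0.0, -1.616]
contact_force: [0.8, -0.6, 3.6]
opening: 0.0004
```

apply_moves(
  plan=[
    [0, 0.0005, 0, 0, 0, 0, 1],
    [0, 0.001, 0, 0, 0, 0, 1],
    [0, 0.0015, 0, 0, 0, 0, 1],
    [0, 0.0015, 0, 0, 0, 0, 1],
    [0, 0.0015, 0, 0, 0, 0, 1],
  ],
)

```text
time: 15.32
tool_pos: [0.5344, 0.1302, 0.1287]
tool_rot: [-1.569, 0.0, -1.616]
contact_force: [0.5, -0.0, 9.5]
opening: 0.0003
```

apply_moves(
  plan=[
    [0, 0.0002, 0, 0, 0, 0, 1],
    [0, 0.0004, 0, 0, 0, 0, 1],
    [0, 0.0006, 0, 0, 0, 0, 1],
    [0, 0.0008, 0, 0, 0, 0, 1],
    [0, 0.0008, 0, 0, 0, 0, 1],
  ],
)

```text
time: 15.95
tool_pos: [0.5347, 0.1302, 0.1284]
tool_rot: [-1.568, 0.0, -1.616]
contact_force: [-0.2, -0.6, 11.5]
opening: 0.0006
```

apply_moves(
  plan=[
    [0, 0.0002, 0, 0, 0, 0, 1],
    [0, 0.0004, 0, 0, 0, 0, 1],
    [0, 0.0006, 0, 0, 0, 0, 1],
    [0, 0.0007, 0, 0, 0, 0, 1],
    [0, 0.0007, 0, 0, 0, 0, 1],
  ],
)

```text
time: 16.58
tool_pos: [0.535, 0.1302, 0.1281]
tool_rot: [-1.567, 0.001, -1.616]
contact_force: [-0.5, 0.5, 14.1]
opening: 0.0003
```

```bash
python3 - <<'E'
from h import *
for i in range(4):
    print(robot.observe()['contact_force'].round(1),robot.observe()['tool_pos'].round(4)); cams.read_camera('side')
E
```

```text
[-0.5  0.5 14.1] [0.535  0.1302 0.1281]
[-0.6  0.5 13.2] [0.5349 0.1302 0.1281]
[-1.   0.3 14.6] [0.5349 0.1302 0.1281]
[-0.7  0.1 13.3] [0.535  0.1302 0.1281]
```

apply_moves(
  plan=[
    [0, 0.0001, 0, 0, 0, 0, 1],
    [0, 0.0002, 0, 0, 0, 0, 1],
    [0, 0.0003, 0, 0, 0, 0, 1],
    [0, 0.0004, 0, 0, 0, 0, 1],
    [0, 0.0004, 0, 0, 0, 0, 1],
  ],
)

```text
time: 17.4
tool_pos: [0.5351, 0.1302, 0.1279]
tool_rot: [-1.566, 0.001, -1.616]
contact_force: [-0.9, 0.2, 14.7]
opening: 0.0003
```

```bash
python3 - <<'E'
from h import *
for i in range(4):
    print(robot.observe()['contact_force'].round(1),robot.observe()['tool_pos'].round(4)); cams.read_camera('side')
E
```

```text
[-0.9  0.2 14.7] [0.5351 0.1302 0.1279]
[-0.9  0.2 15.3] [0.5351 0.1302 0.1279]
[-0.8 -0.4 15.4] [0.5351 0.1302 0.1279]
[-1.2  0.8 14.4] [0.5351 0.1302 0.1279]
```

15 N, mid-band. Retreat straight up.

apply_moves(
  plan=[
    [0, -0.002, 0, 0, 0, 0, 1],
    [0, -0.01, 0, 0, 0, 0, 1],
    [0, -0.03, 0, 0, 0, 0, 1],
    [0, -0.05, 0, 0, 0, 0, 1],
    [0, -0.05, 0, 0, 0, 0, 1],
  ],
)

```text
time: 18.23
tool_pos: [0.5343, 0.1301, 0.1769]
tool_rot: [-1.568, 0.0, -1.616]
contact_force: [-0.8, 0.1, -0.5]
opening: 0.0004
```

```bash
python3 - <<'E'
from h import *
for i in range(3): cams.read_camera('wrist')
T=pose();I=cams.read_camera('wrist'); s=cams.read_camera('side')
o=robot.observe();print(T[:3,3],o['contact_force'],o['time'])
cv2.imwrite('pics/s9.png',s)
S=s[160:250,180:290]; W=I[150:290,210:350]
cv2.imwrite('pics/c9.png',np.hstack([cv2.resize(np.clip(255*(x/255.)**.6,0,255).astype('uint8'),(400,400),interpolation=cv2.INTER_CUBIC) for x in (S,W)]))
E
```

```text
[0.53308454 0.12999517 0.1748206 ] [ 1.27753858 -0.66963574  0.16213107] 18.475
```

```bash
python3 - <<'E'
from h import *
a=cv2.imread('pics/s6.png'); b=cv2.imread('pics/s9.png')
for n,(y0,y1,x0,x1) in dict(head=(182,200,222,240),jaw=(202,240,215,255),watch=(196,212,208,224)).items():
    r=cv2.matchTemplate(b[y0-8:y1+8,x0-8:x1+8],a[y0:y1,x0:x1],cv2.TM_CCOEFF_NORMED); _,m,_,l=cv2.minMaxLoc(r); print(n,round(m,3),l[0]-8,l[1]-8)
K=cam('side'); print(proj(K,[[.534,.13,.1185],[.534,.13,.1168]]))
robot.hand_in()
E
```

```text
head 0.911 0 0
jaw 0.999 0 0
watch 0.99 0 0
[[230.33122379 188.09611721]
 [230.37390228 188.66189806]]
the job is handed in; nothing more can be done
```

I took the wedge from the stand's +y end socket, stood it in the slot with its sloping face to the jaw, and let go. I then pressed it down with closed fingers, backed the arm straight up clear of it, and handed the job in.

- **Press:** the downward force rose 3.6, 9.5, 11.5, 14, then steadied at about 15 N (readings 14.4–15.4). That is within the 12–18 N band, and I saw no reading over 15.4 N. The tip ended roughly 45 mm below the jaw's top.
- **Free of contact:** after backing off, the force was back to about 0, within sensor noise. The clock read about 18.5 s.
- **Position check:** comparing side pictures from before and after pressing, the head, jaw and watch had not shifted to within a pixel. The head matched less well (0.91) than the jaw and watch (0.99 or better).
- **Not confirmed:** I did not view the final picture because the 12-picture limit was reached, so the end state rests on the force readings and that comparison. I also did not push on the carrier to test that it was tight, as the task ruled that out.

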